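# Stand the fallen stain bottle back in its row

### The arm

A 6-joint arm with a two-finger parallel gripper is mounted at the origin on the work surface. World frame = base frame: x ahead of the robot, y to its left, z up, the work surface at z = 0. Lengths are in mm, angles in rad, forces in N, time in s.
With the tool pointing down it reaches from about 400 to 825 mm from the base axis. Payload 7 kg.
Tool frame: the origin (TCP) lies between the finger pads; the fingertips stand 14 mm ahead of it and the grasp point (between the pads) lies 5 mm behind it (bot.tip_extent is the distance from the TCP to the fingertips, in mm); z points along the fingers, y is the line along which they close (so a half turn about z gives the same grasp; the last joint's range is limited). The gripper opens to 85 mm and grips with 20 to 120 N. Pads are 22 mm wide; open, the fingers measure 114 mm over their backs; the gripper's body (76 mm by 85 mm) begins 54 mm behind the grasp point. The pads swing forward as they close: fully open they stand 13 mm farther back than shut.
Start: joints at [-0.972, 0.359, 0.012, 0, -1.224, -0.288], TCP at [206.402, -642.646, 245.302] pointing down, gripper open.
Joint ranges: [-3.07, 3.07], [-1.43, 2.12], [-1.02, 1.25], [-3.03, 1.67], [-3.05, -0], [-3.03, 3.03]. Speed limits (rad/s): [2.39, 2.39, 3.01, 3.14, 3.14, 3.14].

### API

Orientations are given as a unit quaternion [w, x, y, z].
In Python, from station import sense, imaging, workorder, finder, bot gives the robot as it stands. The module is installed in compiled form; this text tells all that it offers.
- The arm moves only by the tool servo_tool, never from a script. Its argument "series" is a list of rows, each an object with "travel": the shift along the tool's x, y, z in cm, a list of three; "dr": the turn, a rotation vector about the tool's x, y, z in degrees, a list of three; "jaw": the closure, from -1 (fully open) to 1 (shut). A call has 1 to 10 rows; each row is the pose to reach, as a shift and turn from the pose commanded when the call began, along the tool's axes at that moment; what a row does not reach only later rows make up. A row lasts 1/12 s, in which the tool goes at most 41.7 mm and 7.16 degrees, less where a joint would pass 70% of its speed; a pose out of reach is approached as far as the arm can. A call with a gripper value outside its range is refused whole. The fingers move at their own pace and stop on an object; "newtons" is the grip in N (left out, the last holds). Time passes only in rows, so rows that repeat a pose let the fingers close. It gives the time, the measured TCP pose, the force, the opening and the grip force at its end, in the units of the state.
- sense(): the state, without advancing time (a new reading comes with each control period).
- imaging.get_image(name): name is "scene" or "top"; returns a dict with "pixels" (400x640x3 uint8, blue, green, red), "fx", "fy", "cx", "cy" (pixels), "dist" ([k1, k2, p1, p2, k3] as OpenCV has them; the pictures are not rectified), "rvec" (rotation vector, rad) and "tvec" (3), from world to camera coordinates, as OpenCV has them. Camera axes: x right, y down, z forward; pixel columns grow to the right and rows downward; lengths in mm; the calibration is good to about 2 mm. A picture is of the moment at which its call begins. There is no depth.
- workorder.hand_in(): hands the job in; it is judged then, once.
Trained networks look in a picture, given as the dict that the camera call returned (one of the last four; its "shot" number tells which), for a name from the list of things; names that differ only in an ending like _2 or _b are one class to them, and where a whole thing is asked for, a point or a joint stands for the part that bears it (a point fixed in the world has none). Each returns a list of dicts, best first, with "conf" (0 to 1); they miss things now and then, are a little off and sometimes report something else, mostly with a low value. They report only what shows in the picture. A call takes as long as a camera call. They do not tell look-alikes from the thing itself.
- finder.outline_of(target, picture): "mask" (400x640 bool, what is visible of it) and "at" ([column, row] in pixels, amid what is visible of it).
The state is a dict: "clock": time; "joint_positions": joint angles; "qvel": joint speeds; "joint_torque": joint torques, N m; "eef_pos": TCP position; "orientation": TCP orientation; "contact_force": force on the tool from outside, world axes, zero at the start; "wrist_torque": the same for the moment, N m; "width": opening from 0.0 (shut) to 1.0 (fully open); "grip_force": force on a finger pad.
Only numpy, scipy, OpenCV 4.12 (cv2) and the standard library are available. Lean on these libraries where they do the work, as an engineer would, in place of code of your own. Each camera call takes 0.05 s, during which the arm holds its last target. There are 200 camera calls.

### The job

A green-capped stain bottle has fallen over on the inlay bench. First stand it on its base on the open bench, outside the rack, and let go of it; then take it again and set it upright in the rack's lane, flat on the lane's floor between the rails and squarely in line with the green colour chip. Do not drop it or let it fall, and leave the other bottles and the things on the bench where they are.

Things in the scene. Friction and masses are not known exactly. Their poses are not given: they have to be found in the camera images.
- bottle_green: The fallen bottle, with green cap and green label band. Square white: body 46 x 46 mm and 76 mm tall, shoulder and neck up to 88 mm, round cap 31 mm in diameter from 88 to 114 mm; 0.13 to 0.25 kg. Origin: centre of the underside; z runs along the bottle from base to cap. It starts lying on one of its flat sides on the open bench.
- lane: Fixed rack: board 12 mm thick (x -40 to 100, y -176 to 176 mm) with a lane along y, 54 mm wide between rails 11 mm thick; rails and end blocks are 26 mm tall over the bench. Five bottle places at y = -128, -64, 0, 64, 128 mm, x = 0; bottles stand on the board, z = 12 mm. Origin: bench height, under the lane's middle; x points across the lane to the chip ledge; z up.
- chip_green: Green colour chip: square wooden tile 44 x 44 x 6 mm with a green face, fixed on the rack's ledge at x = 68 mm in the lane's frame; it marks the place in the lane at its own y. Origin: centre of its underside; axes parallel to the lane's.
- chip_red: Red colour chip: square wooden tile 44 x 44 x 6 mm with a red face, fixed on the rack's ledge at x = 68 mm in the lane's frame; it marks the place in the lane at its own y. Origin: centre of its underside; axes parallel to the lane's.
- chip_blue: Blue colour chip: square wooden tile 44 x 44 x 6 mm with a blue face, fixed on the rack's ledge at x = 68 mm in the lane's frame; it marks the place in the lane at its own y. Origin: centre of its underside; axes parallel to the lane's.
- chip_yellow: Yellow colour chip: square wooden tile 44 x 44 x 6 mm with a yellow face, fixed on the rack's ledge at x = 68 mm in the lane's frame; it marks the place in the lane at its own y. Origin: centre of its underside; axes parallel to the lane's.
- chip_black: Black colour chip: square wooden tile 44 x 44 x 6 mm with a black face, fixed on the rack's ledge at x = 68 mm in the lane's frame; it marks the place in the lane at its own y. Origin: centre of its underside; axes parallel to the lane's.
- bottle_red: Bottle with red cap and band standing in the lane at the red chip; not to be disturbed. Same shape as the fallen green bottle, origin at the centre of its underside.
- bottle_blue: Bottle with blue cap and band standing in the lane at the blue chip; not to be disturbed. Same shape as the fallen green bottle, origin at the centre of its underside.
- bottle_yellow: Bottle with yellow cap and band standing in the lane at the yellow chip; not to be disturbed. Same shape as the fallen green bottle, origin at the centre of its underside.
- varnish_jar: Bystander: amber jar with steel cap, 68 mm in diameter, 85 mm tall; origin under its centre.
- tape_roll: Bystander: yellow ring of tape lying flat, 90 mm outer diameter, 24 mm tall; origin under its centre.
- wood_mug: Bystander: wooden mug, 76 mm in diameter, 85 mm tall, handle to its +y; origin under its centre.
- glue_brush: Bystander: brush lying flat, 180 mm long along its x; origin under its middle.
- coasters: Bystander: pile of three hexagonal wooden coasters glued together, 80 mm across, 27 mm tall; origin under its centre.
There are look-alikes about, which are no part of the job. What is shaped like the bottle_green but purple is not meant.

How it is judged (in metres and radians):
On the way:
1. the green bottle stands upright on the bench, outside the rack, let go and still (angle between bottle_green's own z axis and vertical below 0.08 rad and contact force between the fingers and bottle_green below 0.05 N and height (world z) of bottle_green between -0.003 and 0.004 m and linear speed of bottle_green below 0.02 m/s and angular speed of bottle_green below 0.15 rad/s), for 0.2 s.
At the end, for the whole second after the job is handed in: The green bottle stands upright (within 0.08 rad) in the lane on its floor (underside within 3 mm of the board's top), within 8 mm of the lane's centre line and within 14 mm of the green chip's middle along the lane, released and at rest; the red, blue and yellow bottles stand upright (angle between bottle_green's own z axis and vertical below 0.08 rad and contact force between the fingers and bottle_green below 0.05 N and linear speed of bottle_green below 0.02 m/s and angular speed of bottle_green below 0.15 rad/s and height (world z) of bottle_green between 0.009 and 0.015 m and x of bottle_green in the frame of lane between -0.008 and 0.008 m and y of bottle_green in the frame of chip_green between -0.014 and 0.014 m and angle between each of bottle_red, bottle_blue, bottle_yellow's own z axis and vertical below 0.12 rad); the robot touches nothing.
It fails at once if the green bottle is dropped or falls over (moves faster than 0.5 m/s while no finger touches it) (linear speed of bottle_green above 0.5 m/s and contact force between the fingers and bottle_green below 0.05 N).
It fails at once if a standing bottle in the lane is shifted more than 15 mm or tipped by more than 0.25 rad (distance of any of bottle_red, bottle_blue, bottle_yellow from where it was at the start of the episode above 0.015 m or angle between any of bottle_red, bottle_blue, bottle_yellow's own z axis and vertical above 0.25 rad).
It fails at once if another thing on the bench is moved more than 30 mm (distance of any of varnish_jar, tape_roll, wood_mug, glue_brush, coasters from where it was at the start of the episode above 0.03 m).
It also fails if it takes over 51 s, if anything falls off the work surface, if the arm or the gripper's body presses on something with over 40 N, if the wrist force passes 120 N, or if a joint passes its speed limit or range.

## Working session

There is one attempt and no reset: what is moved stays moved. The work goes in short steps, Python scripts to look and compute and a tool call to move; the robot and the scene stay as the last step left them, time stands still between calls to the robot, and variables do not carry over. Pictures are saved under pics/ and viewed, at most 10 in all, crops included, and the job is handed in when it is done.

Besides the shell and the picture viewer there is one more tool, called after "Emit:" as name(argument=value, ...) on one line, values as JSON. servo_tool: Moves the arm, as the interface text tells. Its arguments: {"type":"object","properties":{"series":{"type":"array","items":{"type":"object","properties":{"travel":{"type":"array","items":{"type":"number"}},"dr":{"type":"array","items":{"type":"number"}},"jaw":{"type":"number"}}}},"newtons":{"type":"number"}},"required":["series"]}

```bash
mkdir -p pics; cat > h.py <<'E'
import numpy as np, cv2
from station import sense, imaging, workorder, finder, bot
def K(p): return np.array([[p['fx'],0,p['cx']],[0,p['fy'],p['cy']],[0,0,1.]]),np.array(p['dist'],float)
def ray(p,uv,z):
    k,d=K(p); n=cv2.undistortPoints(np.array(uv,float).reshape(-1,1,2),k,d).reshape(-1,2)
    R=cv2.Rodrigues(np.array(p['rvec'],float))[0]; t=np.array(p['tvec'],float).ravel()
    C=-R.T@t; D=np.c_[n,np.ones(len(n))]@R
    return C+D*((z-C[2])/D[:,2])[:,None]
def proj(p,X):
    k,d=K(p); return cv2.projectPoints(np.array(X,float).reshape(-1,1,3),np.array(p['rvec'],float),np.array(p['tvec'],float),k,d)[0].reshape(-1,2)
E
python3 - <<'E'
from h import *
s=sense(); print({k:np.round(v,3) for k,v in s.items()}, bot.tip_extent)
for c in('top','scene'):
    p=imaging.get_image(c); cv2.imwrite(f'pics/{c}0.png',p['pixels'])
    R=cv2.Rodrigues(np.array(p['rvec'],float))[0]; print(c,'cam',-R.T@np.array(p['tvec']).ravel())
    for n in ['bottle_green','lane','chip_green','chip_red','chip_blue','chip_yellow','chip_black','bottle_red','bottle_blue','bottle_yellow','varnish_jar','tape_roll','wood_mug','glue_brush','coasters']:
        for o in finder.outline_of(n,p)[:2]: print(n,round(o['conf'],2),np.round(o['at']),o['mask'].sum(),ray(p,o['at'],18)[0].round())
E
```

```text
{'clock': np.float64(0.0), 'joint_positions': array([-0.972,  0.359,  0.011, -0.   , -1.224, -0.288]), 'qvel': array([ 0.001,  0.001,  0.001,  0.001, -0.001,  0.001]), 'joint_torque': array([-0.0000e+00, -5.8331e+01,  2.9342e+01,  6.9370e+00, -6.0000e-03,
        0.0000e+00]), 'eef_pos': array([ 206.271, -642.212,  244.347]), 'orientation': array([-0.   , -0.155,  0.988,  0.001]), 'contact_force': array([-0.161, -0.487,  0.604]), 'wrist_torque': array([-0.021, -0.009, -0.028]), 'grip_force': np.float64(0.0), 'width': np.float64(1.0)} 14.0
top cam [ 396.15477608   56.45694288 1107.06027882]
bottle_green 0.97 [192. 197.] 636 [557. 456.  18.]
bottle_green 0.56 [254. 212.] 645 [517. 273.  18.]
lane 0.67 [383. 171.] 3655 [642. -86.  18.]
chip_green 0.81 [430. 154.] 231 [ 691. -222.   18.]
chip_red 0.52 [366. 156.] 234 [683. -38.  18.]
chip_red 0.32 [226. 144.] 966 [716. 365.  18.]
chip_blue 0.66 [390. 155.] 242 [ 687. -108.   18.]
chip_yellow 0.55 [409. 154.] 246 [ 692. -162.   18.]
chip_yellow 0.3 [433. 157.] 214 [ 685. -230.   18.]
chip_black 0.8 [346. 157.] 213 [680.  18.  18.]
bottle_
[... 1061 characters left out ...]
ck 0.83 [352. 242.] 240 [678.  22.  18.]
chip_black 0.44 [304. 289.] 4474 [ 673. -161.   18.]
bottle_red 0.98 [316. 234.] 652 [593. -18.  18.]
bottle_red 0.38 [290. 319.] 366 [ 697. -239.   18.]
bottle_blue 0.85 [300. 254.] 742 [601. -91.  18.]
bottle_yellow 0.7 [284. 270.] 872 [ 601. -150.   18.]
varnish_jar 0.63 [163. 270.] 1057 [ 373. -339.   18.]
varnish_jar 0.61 [308. 296.] 327 [ 692. -169.   18.]
tape_roll 0.7 [407. 203.] 646 [716. 227.  18.]
tape_roll 0.63 [294. 317.] 390 [ 701. -231.   18.]
wood_mug 0.63 [427. 170.] 1026 [693. 377.  18.]
glue_brush 0.94 [233. 232.] 750 [ 418. -149.   18.]
coasters 0.71 [282. 187.] 551 [408.  51.  18.]
coasters 0.57 [326. 277.] 319 [ 692. -101.   18.]
```

```bash
python3 - <<'E'
import cv2
a=cv2.imread('pics/top0.png')[110:290,150:510]; cv2.imwrite('pics/a1.png',cv2.resize(a,(800,400),interpolation=cv2.INTER_CUBIC))
a=cv2.imread('pics/scene0.png')[100:400,120:480]; cv2.imwrite('pics/a2.png',cv2.resize(a,(720,600),interpolation=cv2.INTER_CUBIC))
E
```

```text
(no output)
```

View pics/a1.png

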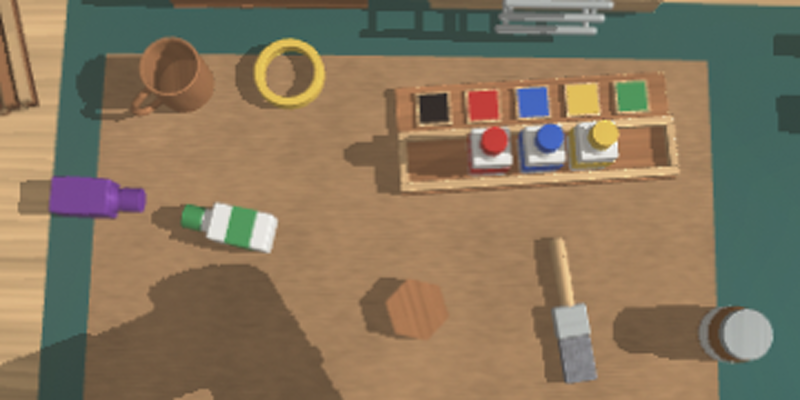

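View pics/a2.png

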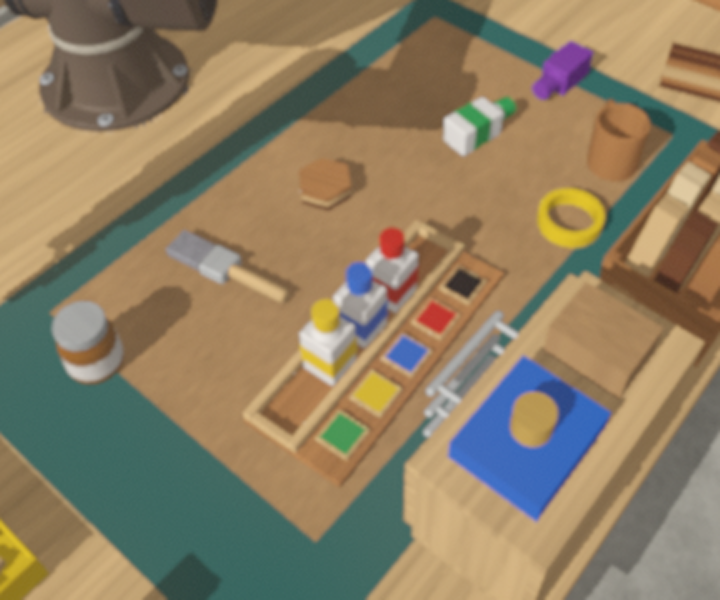

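The fallen green bottle is at about (254,212) in "top" and (360,162) in "scene", with its cap toward +y. The green chip is at (430,154) in "top", at the rack's −y end next to the yellow bottle. Next I'll fit the bottle and lane poses.

```bash
cat >> h.py <<'E'
from scipy.optimize import minimize
def bottle_pts(s0=0):
    c=lambda r,z:[(r*np.cos(a),r*np.sin(a),z) for a in np.linspace(0,2*np.pi,24)]
    b=[(x,y,z) for x in(-23,23) for y in(-23,23) for z in(0,76)]
    return [np.array(b),np.array(c(15.5,88)+c(15.5,114)),np.array(c(13,76)+c(13,88))]
def render(p,parts,up=4):
    m=np.zeros((400*up,640*up),np.uint8)
    for P in parts:
        h=cv2.convexHull(((proj(p,P)+.5)*up*16).astype(np.int32)); cv2.fillConvexPoly(m,h,255,shift=4)
    return cv2.resize(m,(640,400),interpolation=cv2.INTER_AREA)/255.
def fitb(pics,masks,x0,lying=True):
    def T(v):
        x,y,a=v[0],v[1],v[2]; out=[]
        for P in bottle_pts():
            if lying: Q=np.c_[P[:,2]*np.cos(a)-P[:,0]*np.sin(a)+x,P[:,2]*np.sin(a)+P[:,0]*np.cos(a)+y,23+P[:,1]]
            else: Q=np.c_[P[:,0]*np.cos(a)-P[:,1]*np.sin(a)+x,P[:,0]*np.sin(a)+P[:,1]*np.cos(a)+y,P[:,2]+(v[3] if len(v)>3 else 0)]
            out.append(Q)
        return out
    f=lambda v:sum(np.abs(render(p,T(v))-m).sum()/m.sum() for p,m in zip(pics,masks))
    best=None
    for _ in range(2):
        S=np.array([x0]+[np.array(x0)+d for d in np.diag([12,12,.2]+[5]*(len(x0)-3))])
        best=minimize(f,x0,method='Nelder-Mead',options=dict(initial_simplex=S,xatol=.02,fatol=1e-4,maxiter=250)); x0=best.x
    return best.x,best.fun
def bmask(p,uv,r=28):
    hsv=cv2.cvtColor(p['pixels'],cv2.COLOR_BGR2HSV).astype(int); H,S,V=hsv[...,0],hsv[...,1],hsv[...,2]
    m=((S<70)&(V>110))|((H>45)&(H<78)&(S>60)&(V>50))
    w=np.zeros(m.shape,bool); u,v=map(int,uv); w[v-r:v+r,u-r:u+r]=1
    m=(m&w).astype(np.uint8); m=cv2.morphologyEx(m,cv2.MORPH_CLOSE,np.ones((3,3)))
    n,l,st,_=cv2.connectedComponentsWithStats(m); return l==1+np.argmax(st[1:,4])
E
cat > m.py <<'E'
from h import *
T,S=imaging.get_image('top'),imaging.get_image('scene')
mt,ms=bmask(T,(254,212)),bmask(S,(360,162))
out=np.hstack([cv2.resize(i[v-30:v+30,u-30:u+30],(360,360),interpolation=0) for p,m,(u,v) in((T,mt,(254,212)),(S,ms,(360,162))) for i in [p['pixels']*1]] )
print(mt.sum(),ms.sum())
for pp,mm in(([T],[mt]),([S],[ms]),([T,S],[mt,ms])): print(fitb(pp,mm,[517,250,1.4]))
# chips
names=dict(black=128,red=64,blue=0,yellow=-64,green=-128)
A=[];B=[]
for nm,p in(('top',T),('scene',S)):
  for c,y in names.items():
    o=finder.outline_of('chip_'+c,p)
    o=[q for q in o if q['mask'].sum()<500]
    if not o: continue
    o=o[0]; m=o['mask']; ys,xs=np.nonzero(m); w=ray(p,(xs.mean(),ys.mean()),16)[0][:2]
    print(nm,c,round(o['conf'],2),w.round(1)); A.append((68,y));B.append(w)
A=np.array(A,float);B=np.array(B,float)
M,inl=cv2.estimateAffinePartial2D(A,B,method=cv2.RANSAC,ransacReprojThreshold=5)
print('scale',np.hypot(M[0,0],M[1,0]),'yaw',np.arctan2(M[1,0],M[0,0]),'org',M[:,2],'place',M@[0,-128,1],inl.ravel())
E
python3 m.py
```

```text
660 685
(array([509.97864642, 222.90454715,   1.37642584]), np.float64(0.05500297088532382))
(array([505.45941679, 223.65640547,   1.3582653 ]), np.float64(0.05762129669386002))
(array([508.88016935, 222.87107064,   1.37247813]), np.float64(0.1674985145573381))
top black 0.81 [673.6  19.7]
top red 0.56 [ 691.1 -171.2]
top blue 0.63 [ 686.2 -106.3]
top yellow 0.65 [ 689.7 -169.8]
scene black 0.8 [675.7  22.9]
scene red 0.8 [682.  -41.9]
scene blue 0.62 [ 686.  -106.4]
scene yellow 0.54 [ 690.5 -168.5]
scene green 0.65 [ 696.5 -233.1]
scale 0.9966248421758038 yaw 0.08200246201307522 org [ 618.1390541  -111.41545927] place [ 628.58822259 -238.55477006] [1 0 1 1 1 1 1 1 1]
```

```bash
cat >> h.py <<'E'
from scipy.spatial.transform import Rotation as Ro
def frame(x,z):
    z=np.array(z,float)/np.linalg.norm(z); y=np.cross(z,x); y/=np.linalg.norm(y); return Ro.from_matrix(np.c_[np.cross(y,z),y,z])
def cur():
    s=sense(); q=s['orientation']; return np.array(s['eef_pos']),Ro.from_quat([q[1],q[2],q[3],q[0]]),s
def go(pos,R,name=''):
    p,C,s=cur(); d=np.array(pos)-p; w=(C.inv()*R).as_rotvec(degrees=True)
    print(name,'travel',(C.inv().apply(d)/10).round(2).tolist(),'dr',w.round(1).tolist(),'| dist',round(np.linalg.norm(d)),'turn',round(np.linalg.norm(w)))
def lyR(yaw,phi):
    a=np.array([np.cos(yaw),np.sin(yaw),0]); f=np.radians(phi); z=-np.array([0,0,1])*np.cos(f)-a*np.sin(f)
    return frame(-a,z)
YAW=1.372; A=np.array([np.cos(YAW),np.sin(YAW),0]); BASE=np.array([508.5,223,0])
RG=lyR(YAW,40); G=BASE+57*A+[0,0,26]; TG=G+5*RG.as_matrix()[:,2]
E
python3 -c "
from h import *
go([520,-300,270],lyR(YAW-.6,0),'w1')
print(TG)
"
```

```text
w1 travel [-40.34, 23.03, -2.47] dr [0.0, 0.0, -26.4] | dist 465 turn 26
[519.12218287 275.7267455   22.16977778]
```

Emit:
servo_tool(series=[{"travel":[-40,23,-3],"dr":[0,0,-26],"jaw":-1},{"travel":[-40,23,-3],"dr":[0,0,-26],"jaw":-1},{"travel":[-40,23,-3],"dr":[0,0,-26],"jaw":-1},{"travel":[-40,23,-3],"dr":[0,0,-26],"jaw":-1},{"travel":[-40,23,-3],"dr":[0,0,-26],"jaw":-1},{"travel":[-40,23,-3],"dr":[0,0,-26],"jaw":-1},{"travel":[-40,23,-3],"dr":[0,0,-26],"jaw":-1},{"travel":[-40,23,-3],"dr":[0,0,-26],"jaw":-1},{"travel":[-40,23,-3],"dr":[0,0,-26],"jaw":-1},{"travel":[-40,23,-3],"dr":[0,0,-26],"jaw":-1}], newtons=60)

```text
clock: 3.03
eef_pos: [487.2, -333.3, 272.9]
orientation: [0.0, -0.373, 0.928, -0.0]
contact_force: [0.8, -0.1, -0.2]
width: 0.997
grip_force: 0.0
```

```bash
python3 -c "
from h import *
print(cur()[2]['joint_positions'].round(3))
go([530,60,260],lyR(YAW,0),'w2')
"
```

```text
[-0.269  0.203 -0.14   0.    -1.227 -0.537]
w2 travel [-30.31, 25.42, 1.28] dr [-0.0, 0.0, -34.8] | dist 396 turn 35
```

Emit:
servo_tool(series=[{"travel":[-30,25,1],"dr":[0,0,-35],"jaw":-1},{"travel":[-30,25,1],"dr":[0,0,-35],"jaw":-1},{"travel":[-30,25,1],"dr":[0,0,-35],"jaw":-1},{"travel":[-30,25,1],"dr":[0,0,-35],"jaw":-1},{"travel":[-30,25,1],"dr":[0,0,-35],"jaw":-1},{"travel":[-30,25,1],"dr":[0,0,-35],"jaw":-1},{"travel":[-30,25,1],"dr":[0,0,-35],"jaw":-1},{"travel":[-30,25,1],"dr":[0,0,-35],"jaw":-1},{"travel":[-30,25,1],"dr":[0,0,-35],"jaw":-1},{"travel":[-30,25,1],"dr":[0,0,-35],"jaw":-1}])

```text
clock: 3.87
eef_pos: [530.0, 57.1, 262.5]
orientation: [0.001, -0.636, 0.772, -0.0]
contact_force: [0.4, -0.1, 0.5]
width: 1.003
grip_force: 0.0
```

```bash
python3 -c "
from h import *
print(cur()[2]['joint_positions'].round(3))
go(TG-90*RG.as_matrix()[:,2],RG,'pre')
"
```

```text
[ 0.475  0.113 -0.274 -0.    -1.183 -0.668]
pre travel [-27.01, 5.23, 17.16] dr [-0.2, 40.1, 0.3] | dist 324 turn 40
```

Emit:
servo_tool(series=[{"travel":[-27,5.2,10],"dr":[0,40,0],"jaw":-1},{"travel":[-27,5.2,10],"dr":[0,40,0],"jaw":-1},{"travel":[-27,5.2,10],"dr":[0,40,0],"jaw":-1},{"travel":[-27,5.2,10],"dr":[0,40,0],"jaw":-1},{"travel":[-27,5.2,10],"dr":[0,40,0],"jaw":-1},{"travel":[-27,5.2,12],"dr":[0,40,0],"jaw":-1},{"travel":[-27,5.2,17.2],"dr":[0,40,0],"jaw":-1},{"travel":[-27,5.2,17.2],"dr":[0,40,0],"jaw":-1},{"travel":[-27,5.2,17.2],"dr":[0,40,0],"jaw":-1},{"travel":[-27,5.2,17.2],"dr":[0,40,0],"jaw":-1}])

```text
clock: 4.7
eef_pos: [529.8, 328.1, 86.7]
orientation: [-0.267, -0.597, 0.725, -0.218]
contact_force: [-0.0, -1.0, 0.2]
width: 1.0
grip_force: 0.0
```

```bash
python3 -c "
from h import *
print(cur()[2]['joint_positions'].round(3))
go(TG,RG,'grasp')
"
```

```text
[ 1.004  0.743 -0.002  0.237 -1.497 -1.297]
grasp travel [-0.1, 0.02, 8.37] dr [-0.1, -0.3, 0.3] | dist 84 turn 0
```

Emit:
servo_tool(series=[{"travel":[-0.1,0,3],"jaw":-1},{"travel":[-0.1,0,5.5],"jaw":-1},{"travel":[-0.1,0,7.5],"jaw":-1},{"travel":[-0.1,0,8.3],"jaw":-1},{"travel":[-0.1,0,8.3],"jaw":-1},{"travel":[-0.1,0,8.3],"jaw":0.5},{"travel":[-0.1,0,8.3],"jaw":0.5},{"travel":[-0.1,0,8.3],"jaw":0.5},{"travel":[-0.1,0,8.3],"jaw":0.5},{"travel":[-0.1,0,8.3],"jaw":0.5}], newtons=60)

```text
validation failed for argument at $.se...
```

Emit:
servo_tool(series=[{"travel":[-0.1,0,3],"dr":[0,0,0],"jaw":-1},{"travel":[-0.1,0,5.5],"dr":[0,0,0],"jaw":-1},{"travel":[-0.1,0,7.5],"dr":[0,0,0],"jaw":-1},{"travel":[-0.1,0,8.3],"dr":[0,0,0],"jaw":-1},{"travel":[-0.1,0,8.3],"dr":[0,0,0],"jaw":-1},{"travel":[-0.1,0,8.3],"dr":[0,0,0],"jaw":0.5},{"travel":[-0.1,0,8.3],"dr":[0,0,0],"jaw":0.5},{"travel":[-0.1,0,8.3],"dr":[0,0,0],"jaw":0.5},{"travel":[-0.1,0,8.3],"dr":[0,0,0],"jaw":0.5},{"travel":[-0.1,0,8.3],"dr":[0,0,0],"jaw":0.5}], newtons=60)

```text
clock: 5.53
eef_pos: [521.5, 277.5, 27.5]
orientation: [-0.263, -0.597, 0.726, -0.217]
contact_force: [-1.3, 2.5, 6.3]
width: 0.53
grip_force: 61.8
```

```bash
python3 -c "
from h import *
print(cur()[2]['grip_force'])
go(TG,RG,'grasp')
"
```

```text
61.80150389671326
grasp travel [-0.17, 0.2, 0.55] dr [-0.2, 0.1, 0.2] | dist 6 turn 0
```

```bash
python3 -c "
from h import *
p,C,s=cur()
go([522,275,90],C,'lift')
Rup=Ro.from_rotvec(np.cross(A,[0,0,1])*np.pi/2)*C
go([525,230,160],Rup,'up')
"
```

```text
lift travel [4.19, -0.11, -4.65] dr [0.0, 0.0, 0.0] | dist 63 turn 0
up travel [12.03, -1.28, -7.22] dr [0.2, -90.0, 0.4] | dist 141 turn 90
```

Emit:
servo_tool(series=[{"travel":[2,0,-2.3],"dr":[0,0,0],"jaw":0.5},{"travel":[4.2,0,-4.6],"dr":[0,0,0],"jaw":0.5},{"travel":[6,0,-6],"dr":[0,-7,0],"jaw":0.5},{"travel":[8,-0.5,-7.2],"dr":[0,-14,0],"jaw":0.5},{"travel":[10,-1,-7.2],"dr":[0,-21,0],"jaw":0.5},{"travel":[12,-1.3,-7.2],"dr":[0,-28,0],"jaw":0.5},{"travel":[12,-1.3,-7.2],"dr":[0,-35,0],"jaw":0.5},{"travel":[12,-1.3,-7.2],"dr":[0,-42,0],"jaw":0.5},{"travel":[12,-1.3,-7.2],"dr":[0,-49,0],"jaw":0.5},{"travel":[12,-1.3,-7.2],"dr":[0,-56,0],"jaw":0.5}], newtons=60)

```text
clock: 6.37
eef_pos: [524.8, 229.4, 160.2]
orientation: [0.111, -0.629, 0.764, 0.089]
contact_force: [-1.1, -1.6, -3.2]
width: 0.529
grip_force: 61.7
```

```bash
python3 -c "
from h import *
p,C,s=cur()
print(s['joint_positions'].round(3))
Rup=lyR(YAW,-50)
go([525,230,160],Rup,'up')
T=imaging.get_image('top'); S=imaging.get_image('scene')
f=lambda p,X:(lambda u:cv2.resize(p['pixels'][u[1]-60:u[1]+60,u[0]-60:u[0]+60],(400,400),interpolation=2))(proj(p,X)[0].astype(int))
cv2.imwrite('pics/b1.png',np.hstack([f(T,p),f(S,p)]))
"
```

```text
[ 0.616  0.195 -0.353 -0.264 -0.828 -0.651]
up travel [-0.05, -0.01, 0.04] dr [-0.0, -33.6, 0.3] | dist 1 turn 34
```

View pics/b1.png

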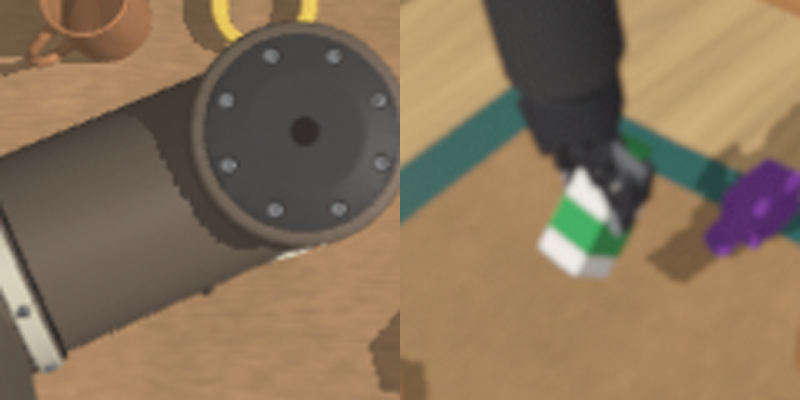

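The bottle is held and turning upright: its base faces down and toward the camera at about (590,250) in the right-hand crop.

Emit:
servo_tool(series=[{"travel":[0,0,0],"dr":[0,-7,0],"jaw":0.5},{"travel":[0,0,0],"dr":[0,-14,0],"jaw":0.5},{"travel":[0,0,0],"dr":[0,-21,0],"jaw":0.5},{"travel":[0,0,0],"dr":[0,-28,0],"jaw":0.5},{"travel":[0,0,0],"dr":[0,-33.6,0.3],"jaw":0.5},{"travel":[0,0,0],"dr":[0,-33.6,0.3],"jaw":0.5},{"travel":[0,0,0],"dr":[0,-33.6,0.3],"jaw":0.5}])

```text
clock: 7.05
eef_pos: [525.0, 226.4, 156.5]
orientation: [0.323, -0.572, 0.705, 0.267]
contact_force: [0.5, -1.4, -2.3]
width: 0.531
grip_force: 62.1
```

```bash
python3 -c "
from h import *
p,C,s=cur()
print(s['joint_positions'].round(3))
Rup=lyR(YAW,-50)
go(p-[0,0,95],Rup,'down')
S=imaging.get_image('scene')
f=lambda p,X:(lambda u:cv2.resize(p['pixels'][u[1]-60:u[1]+60,u[0]-60:u[0]+60],(480,480),interpolation=2))(proj(p,X)[0].astype(int))
cv2.imwrite('pics/b2.png',f(S,p))
# expected bottle overlay
"
```

```text
[ 0.117  0.271 -0.296 -1.044 -0.992  0.28 ]
down travel [7.23, -0.07, 6.16] dr [0.0, -0.5, -0.5] | dist 95 turn 1
```

View pics/b2.png

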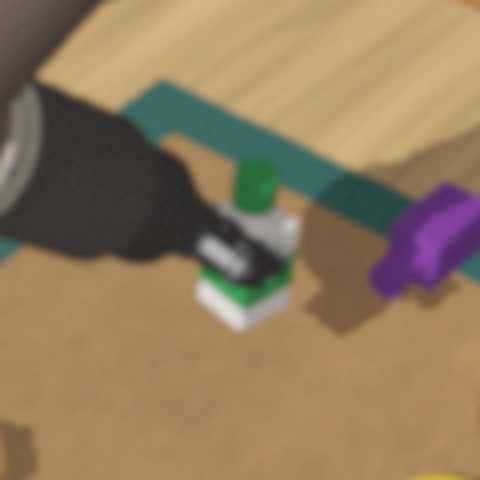

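The bottle hangs upright, cap at the top (255,185) and base at (245,310). Lowering it now.

Emit:
servo_tool(series=[{"travel":[1.8,0,1.5],"dr":[0,-0.5,-0.5],"jaw":0.5},{"travel":[3.6,0,3.1],"dr":[0,-0.5,-0.5],"jaw":0.5},{"travel":[5.4,0,4.6],"dr":[0,-0.5,-0.5],"jaw":0.5},{"travel":[6.8,-0.1,5.8],"dr":[0,-0.5,-0.5],"jaw":0.5},{"travel":[6.8,-0.1,5.8],"dr":[0,-0.5,-0.5],"jaw":0.5},{"travel":[6.8,-0.1,5.8],"dr":[0,-0.5,-0.5],"jaw":0.5}])

```text
clock: 7.6
eef_pos: [524.8, 230.0, 68.5]
orientation: [0.326, -0.577, 0.699, 0.268]
contact_force: [0.7, -0.6, -1.5]
width: 0.527
grip_force: 62.1
```

```bash
python3 -c "
from h import *
p,C,s=cur()
print(s['joint_positions'].round(3))
Rup=lyR(YAW,-50)
go(p-[0,0,10],Rup,'down')
S=imaging.get_image('scene')
u=proj(S,p)[0].astype(int)
m=np.zeros((400,640))
for hue in [1]:
  c=cv2.cvtColor(S['pixels'],cv2.COLOR_BGR2HSV)
f=cv2.resize(S['pixels'][u[1]-45:u[1]+45,u[0]-45:u[0]+45],(540,540),interpolation=2)
cv2.imwrite('pics/b3.png',f); print(u)
# predicted base corners at z for upright bottle centre: TCP - 5*z axis grasp
g=p-5*C.as_matrix()[:,2]; print(g)
y=C.as_matrix()[:,1]; print('tooly',y.round(3))
"
```

```text
[ 0.08   0.43  -0.327 -1.155 -0.938  0.522]
down travel [0.77, 0.0, 0.64] dr [0.3, -0.0, 0.4] | dist 10 turn 0
[353 158]
[524.05641838 226.26440738  71.75336952]
tooly [-0.982  0.19  -0.002]
```

Emit:
servo_tool(series=[{"travel":[0.3,0,0.25],"dr":[0.3,0,0.4],"jaw":0.5},{"travel":[0.6,0,0.5],"dr":[0.3,0,0.4],"jaw":0.5},{"travel":[0.75,0,0.63],"dr":[0.3,0,0.4],"jaw":0.5},{"travel":[0.75,0,0.63],"dr":[0.3,0,0.4],"jaw":0.5},{"travel":[0.75,0,0.63],"dr":[0.3,0,0.4],"jaw":0.5}])

```text
clock: 8.07
eef_pos: [525.6, 229.0, 59.5]
orientation: [0.329, -0.573, 0.702, 0.267]
contact_force: [0.0, -0.2, -1.0]
width: 0.53
grip_force: 62.1
```

Emit:
servo_tool(series=[{"travel":[0.1,0,0.1],"dr":[0,0,0],"jaw":0.5},{"travel":[0.15,0,0.12],"dr":[0,0,0],"jaw":0.5},{"travel":[0.15,0,0.12],"dr":[0,0,0],"jaw":0.5}])

```text
clock: 8.32
eef_pos: [525.5, 228.9, 57.2]
orientation: [0.329, -0.573, 0.702, 0.267]
contact_force: [-0.4, -0.2, -2.2]
width: 0.533
grip_force: 62.1
```

Emit:
servo_tool(series=[{"travel":[0.1,0,0.08],"dr":[0,0,0],"jaw":0.5},{"travel":[0.15,0,0.12],"dr":[0,0,0],"jaw":0.5},{"travel":[0.15,0,0.12],"dr":[0,0,0],"jaw":0.5}])

```text
clock: 8.57
eef_pos: [525.7, 228.9, 56.7]
orientation: [0.329, -0.573, 0.701, 0.267]
contact_force: [-2.4, -5.2, 9.2]
width: 0.529
grip_force: 63.4
```

```bash
python3 -c "
from h import *
p,C,s=cur()
print(s['contact_force'].round(2),s['wrist_torque'].round(2))
S=imaging.get_image('scene'); u=proj(S,p)[0].astype(int)
cv2.imwrite('pics/b3.png',cv2.resize(S['pixels'][u[1]-45:u[1]+45,u[0]-45:u[0]+45],(540,540),interpolation=2))
"
```

```text
[-2.35 -5.23  9.24] [-1.14  0.7   0.59]
```

View pics/b3.png

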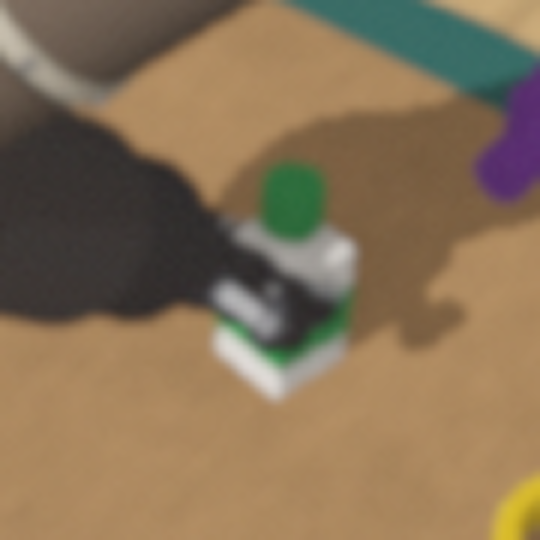

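The bottle is on the bench (9 N contact), upright with its base corner at (280,395). Releasing.

Emit:
servo_tool(series=[{"travel":[0,0,0],"dr":[0,0,0],"jaw":0},{"travel":[0,0,0],"dr":[0,0,0],"jaw":-0.5},{"travel":[0,0,0],"dr":[0,0,0],"jaw":-1},{"travel":[0,0,0],"dr":[0,0,0],"jaw":-1},{"travel":[0,0,0],"dr":[0,0,0],"jaw":-1},{"travel":[0,0,0],"dr":[0,0,0],"jaw":-1},{"travel":[0,0,0],"dr":[0,0,0],"jaw":-1},{"travel":[0,0,0],"dr":[0,0,0],"jaw":-1}])

```text
clock: 9.28
eef_pos: [525.5, 229.0, 55.3]
orientation: [0.329, -0.573, 0.702, 0.267]
contact_force: [0.1, 0.1, 0.2]
width: 0.998
grip_force: 0.0
```

Emit:
servo_tool(series=[{"travel":[0,0,-2],"dr":[0,0,0],"jaw":-1},{"travel":[0,0,-5],"dr":[0,0,0],"jaw":-1},{"travel":[0,0,-9],"dr":[0,0,0],"jaw":-1},{"travel":[0,0,-13],"dr":[0,0,0],"jaw":-1},{"travel":[-1,0,-15],"dr":[0,0,0],"jaw":-1},{"travel":[-5,0,-17],"dr":[0,0,0],"jaw":-1},{"travel":[-8,0,-18],"dr":[0,0,0],"jaw":-1},{"travel":[-8,0,-18],"dr":[0,0,0],"jaw":-1}])

```text
clock: 9.95
eef_pos: [510.4, 144.7, 239.6]
orientation: [0.333, -0.574, 0.7, 0.264]
contact_force: [0.7, 0.1, 1.0]
width: 1.002
grip_force: 0.0
```

```bash
cat > m2.py <<'E'
from h import *
T,S=imaging.get_image('top'),imaging.get_image('scene')
X=[524,227,50]; ut,us=proj(T,X)[0],proj(S,X)[0]
mt,ms=bmask(T,ut),bmask(S,us); print(mt.sum(),ms.sum())
print('scene',fitb([S],[ms],[524,227,1.37,0],False)); print('both',fitb([T,S],[mt,ms],[524,227,1.37],False))
c=lambda p,m,u:np.hstack([cv2.resize(q[int(u[1])-35:int(u[1])+35,int(u[0])-35:int(u[0])+35],(400,400),interpolation=2) for q in (p['pixels'],)])
cv2.imwrite('pics/c1.png',np.hstack([c(T,mt,ut),c(S,ms,us)]))
p,C,s=cur(); print(p.round(1),s['joint_positions'].round(3))
E
python3 m2.py
```

```text
400 671
scene (array([526.56419622, 231.51592944,   1.39924243,   1.23587759]), np.float64(0.06348733233979134))
both (array([527.48069569, 232.72495439,   1.36087722]), np.float64(0.14104298530142312))
[508.  144.4 234.2] [-0.033  0.155 -0.256 -0.956 -1.183  0.231]
```

View pics/c1.png

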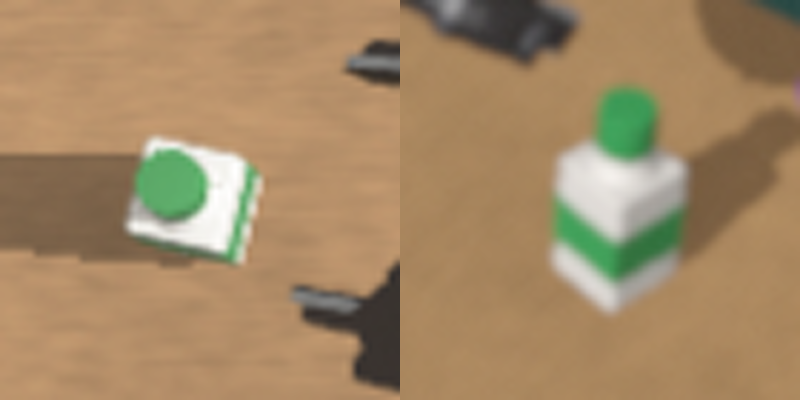

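The bottle stands upright on its own at (527, 232) and the gripper is clear of it. Next is a grasp from above.

```bash
python3 -c "
from h import *
go([527,232,215],lyR(YAW,0),'above')
"
```

```text
above travel [-4.27, -0.09, 8.11] dr [-0.4, 50.1, -0.0] | dist 92 turn 50
```

Emit:
servo_tool(series=[{"travel":[-1,0,1],"dr":[-0.1,7,0],"jaw":-1},{"travel":[-2,0,2],"dr":[-0.1,14,0],"jaw":-1},{"travel":[-3,0,4],"dr":[-0.2,21,0],"jaw":-1},{"travel":[-4.3,-0.1,6],"dr":[-0.3,28,0],"jaw":-1},{"travel":[-4.3,-0.1,8.1],"dr":[-0.3,35,0],"jaw":-1},{"travel":[-4.3,-0.1,8.1],"dr":[-0.4,42,0],"jaw":-1},{"travel":[-4.3,-0.1,8.1],"dr":[-0.4,50,0],"jaw":-1},{"travel":[-4.3,-0.1,8.1],"dr":[-0.4,50,0],"jaw":-1},{"travel":[-4.3,-0.1,8.1],"dr":[-0.4,50,0],"jaw":-1},{"travel":[-4.3,-0.1,8.1],"dr":[-0.4,50,0],"jaw":-1}])

```text
clock: 10.88
eef_pos: [525.8, 232.2, 210.9]
orientation: [-0.002, -0.634, 0.773, 0.003]
contact_force: [-1.1, 0.2, 0.5]
width: 0.997
grip_force: 0.0
```

```bash
python3 -c "
from h import *
print(cur()[2]['joint_positions'].round(3))
go([527,232,64],lyR(YAW,0),'down')
"
```

```text
[ 0.752  0.224 -0.256 -0.006 -1.095 -0.947]
down travel [-0.01, -0.23, 14.69] dr [0.4, -0.0, 0.1] | dist 147 turn 0
```

Emit:
servo_tool(series=[{"travel":[0,-0.1,3.5],"dr":[0.4,0,0],"jaw":-1},{"travel":[0,-0.1,7],"dr":[0.4,0,0],"jaw":-1},{"travel":[0,-0.1,10],"dr":[0.4,0,0],"jaw":-1},{"travel":[0,-0.1,12.5],"dr":[0.4,0,0],"jaw":-1},{"travel":[0,-0.1,14],"dr":[0.4,0,0],"jaw":-1},{"travel":[0,-0.1,14.6],"dr":[0.4,0,0],"jaw":-1},{"travel":[0,-0.1,14.6],"dr":[0.4,0,0],"jaw":-1},{"travel":[0,-0.1,14.6],"dr":[0.4,0,0],"jaw":-1}])

```text
clock: 11.55
eef_pos: [527.7, 231.3, 67.8]
orientation: [0.002, -0.633, 0.774, -0.0]
contact_force: [0.5, 0.5, 0.7]
width: 1.003
grip_force: 0.0
```

Emit:
servo_tool(series=[{"travel":[0,0,0],"dr":[0,0,0],"jaw":-0.3},{"travel":[0,0,0],"dr":[0,0,0],"jaw":0},{"travel":[0,0,0],"dr":[0,0,0],"jaw":0.2},{"travel":[0,0,0],"dr":[0,0,0],"jaw":0.5},{"travel":[0,0,0],"dr":[0,0,0],"jaw":0.5},{"travel":[0,0,0],"dr":[0,0,0],"jaw":0.5},{"travel":[0,0,0],"dr":[0,0,0],"jaw":0.5}], newtons=60)

```text
clock: 12.13
eef_pos: [527.5, 232.3, 68.5]
orientation: [0.002, -0.633, 0.774, -0.001]
contact_force: [-2.2, -0.3, 7.1]
width: 0.519
grip_force: 60.8
```

```bash
python3 -c "
from h import *
print(cur()[0])
go([540,190,230],lyR(YAW+.281,0),'lift')
"
```

```text
[527.47668964 232.26206956  68.54204868]
lift travel [3.85, -2.12, -16.15] dr [-0.2, 0.1, -16.1] | dist 167 turn 16
```

Emit:
servo_tool(series=[{"travel":[0,0,-1.5],"dr":[0,0,0],"jaw":0.5},{"travel":[0,0,-4],"dr":[0,0,0],"jaw":0.5},{"travel":[0,0,-7],"dr":[0,0,0],"jaw":0.5},{"travel":[0,0,-10],"dr":[0,0,-4],"jaw":0.5},{"travel":[1,-0.5,-13],"dr":[0,0,-9],"jaw":0.5},{"travel":[2.5,-1.2,-16.2],"dr":[-0.2,0.1,-14],"jaw":0.5},{"travel":[3.9,-2.1,-16.6],"dr":[-0.2,0.1,-16.1],"jaw":0.5},{"travel":[3.9,-2.1,-16.6],"dr":[-0.2,0.1,-16.1],"jaw":0.5}])

```text
clock: 12.8
eef_pos: [540.8, 188.2, 236.5]
orientation: [-0.002, 0.736, -0.677, 0.001]
contact_force: [-0.9, -0.4, -2.8]
width: 0.528
grip_force: 62.3
```

```bash
python3 -c "
from h import *
print(cur()[0])
go([600,-20,235],lyR(YAW+.281,0),'carry1')
"
```

```text
[540.8268961  188.20101134 236.46026622]
carry1 travel [21.24, -4.17, 0.12] dr [-0.2, 0.1, 0.0] | dist 216 turn 0
```

Emit:
servo_tool(series=[{"travel":[2,-0.4,0],"dr":[-0.2,0.1,0],"jaw":0.5},{"travel":[5,-1,0],"dr":[-0.2,0.1,0],"jaw":0.5},{"travel":[8,-1.6,0.1],"dr":[-0.2,0.1,0],"jaw":0.5},{"travel":[11,-2.2,0.1],"dr":[-0.2,0.1,0],"jaw":0.5},{"travel":[14,-2.8,0.1],"dr":[-0.2,0.1,0],"jaw":0.5},{"travel":[17,-3.3,0.1],"dr":[-0.2,0.1,0],"jaw":0.5},{"travel":[20,-3.9,0.1],"dr":[-0.2,0.1,0],"jaw":0.5},{"travel":[23,-4.4,0.1],"dr":[-0.2,0.1,0],"jaw":0.5},{"travel":[26,-4.9,0.1],"dr":[-0.2,0.1,0],"jaw":0.5},{"travel":[28,-5.2,0.1],"dr":[-0.2,0.1,0],"jaw":0.5}])

```text
clock: 13.63
eef_pos: [613.9, -87.5, 231.3]
orientation: [0.003, 0.735, -0.678, -0.001]
contact_force: [0.1, 0.1, -1.9]
width: 0.524
grip_force: 62.2
```

```bash
python3 -c "
from h import *
print(cur()[0])
go([628.6,-239,225],lyR(YAW+.281,0),'carry2')
"
```

```text
[613.91002654 -87.54560627 231.34970442]
carry2 travel [15.21, -0.27, 0.66] dr [0.3, -0.1, -0.2] | dist 152 turn 0
```

Emit:
servo_tool(series=[{"travel":[3,0,0],"dr":[0.3,0,-0.2],"jaw":0.5},{"travel":[6,-0.1,0],"dr":[0.3,0,-0.2],"jaw":0.5},{"travel":[9,-0.2,0],"dr":[0.3,0,-0.2],"jaw":0.5},{"travel":[12,-0.2,0],"dr":[0.3,0,-0.2],"jaw":0.5},{"travel":[14,-0.3,0],"dr":[0.3,0,-0.2],"jaw":0.5},{"travel":[15.2,-0.3,0.3],"dr":[0.3,0,-0.2],"jaw":0.5},{"travel":[15.2,-0.3,0.6],"dr":[0.3,0,-0.2],"jaw":0.5},{"travel":[15.2,-0.3,0.6],"dr":[0.3,0,-0.2],"jaw":0.5},{"travel":[15.2,-0.3,0.6],"dr":[0.3,0,-0.2],"jaw":0.5}])

```text
clock: 14.38
eef_pos: [629.0, -235.9, 225.8]
orientation: [0.0, 0.736, -0.677, 0.0]
contact_force: [0.5, 0.6, -2.6]
width: 0.529
grip_force: 62.3
```

```bash
cat > m3.py <<'E'
from h import *
p,C,s=cur(); print(p,s['joint_positions'].round(2))
S=imaging.get_image('scene')
u=proj(S,p-[0,0,30])[0]
ms=bmask(S,u,40); print(ms.sum(),u)
for pp,mm in(([S],[ms]),): print(fitb(pp,mm,[p[0],p[1],1.653],False) if 0 else '')
print('tool yaw',C.as_matrix()[:,1].round(3))
go([628.6,-239,p[2]-85],lyR(YAW+.281,0),'dn')
x,y=int(u[0]),int(u[1]+15)
I=S['pixels'].copy()
def L(x,y,z): c,s_=np.cos(.082),np.sin(.082); return [618.1+c*x-s_*y,-111.4+s_*x+c*y,z]
k=5; crop=cv2.resize(I[y-55:y+55,x-70:x+70],(140*k,110*k),interpolation=2)
for a,b in [((-27,-165,26),(-27,165,26)),((27,-165,26),(27,165,26)),((-27,-165,26),(27,-165,26)),((-23,-151,12),(23,-151,12)),((-23,-105,12),(23,-105,12)),((-23,-151,12),(-23,-105,12)),((23,-151,12),(23,-105,12))]:
    q=((proj(S,[L(*a),L(*b)])+.5-[x-70,y-55])*k).astype(int); cv2.line(crop,tuple(map(int,q[0])),tuple(map(int,q[1])),(255,0,255),1)
cv2.imwrite('pics/d1.png',crop)
E
python3 m3.py
```

```text
[ 629.0327758  -235.93779049  225.75819588] [-0.07  0.36 -0.02  0.   -1.18  0.15]
1541 [261.65143577 256.7198369 ]

tool yaw [-0.996 -0.085  0.   ]
dn travel [0.3, 0.1, 8.55] dr [-0.0, -0.1, 0.2] | dist 86 turn 0
```

View pics/d1.png

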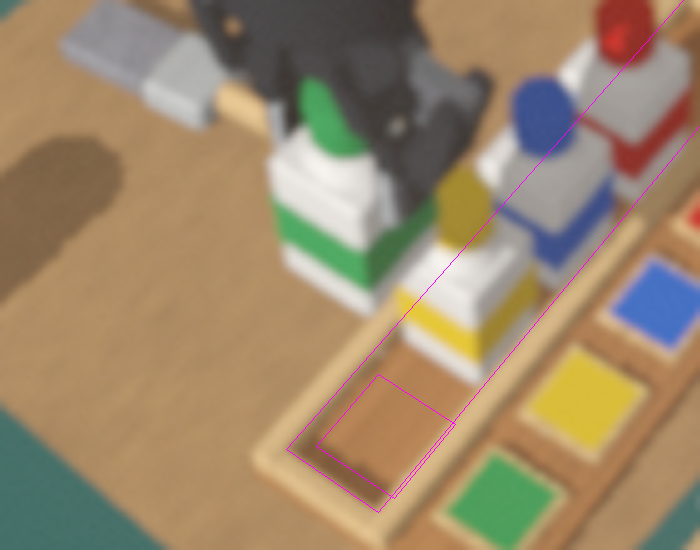

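The overlay lies on the rails' inner edges and the vacant place beside the yellow bottle (about (385,435)). The green bottle hangs upright above it. Descending.

Emit:
servo_tool(series=[{"travel":[0.3,0.1,2],"dr":[0,0,0.2],"jaw":0.5},{"travel":[0.3,0.1,4],"dr":[0,0,0.2],"jaw":0.5},{"travel":[0.3,0.1,6],"dr":[0,0,0.2],"jaw":0.5},{"travel":[0.3,0.1,8],"dr":[0,0,0.2],"jaw":0.5},{"travel":[0.3,0.1,10],"dr":[0,0,0.2],"jaw":0.5},{"travel":[0.3,0.1,11.2],"dr":[0,0,0.2],"jaw":0.5},{"travel":[0.3,0.1,11.2],"dr":[0,0,0.2],"jaw":0.5},{"travel":[0.3,0.1,11.2],"dr":[0,0,0.2],"jaw":0.5}])

```text
clock: 15.1
eef_pos: [629.0, -239.6, 114.7]
orientation: [0.001, 0.736, -0.677, 0.001]
contact_force: [0.3, 0.3, -1.7]
width: 0.521
grip_force: 62.2
```

```bash
sed -i "s#pics/d1#pics/d2#" m3.py; python3 m3.py
```

```text
[ 628.97309288 -239.56518877  114.68530709] [-0.07  0.46 -0.16  0.   -0.96  0.15]
840 [265.03947788 286.59730316]

tool yaw [-0.997 -0.082 -0.   ]
dn travel [-0.11, 0.11, 8.6] dr [-0.1, -0.2, 0.0] | dist 86 turn 0
```

View pics/d2.png

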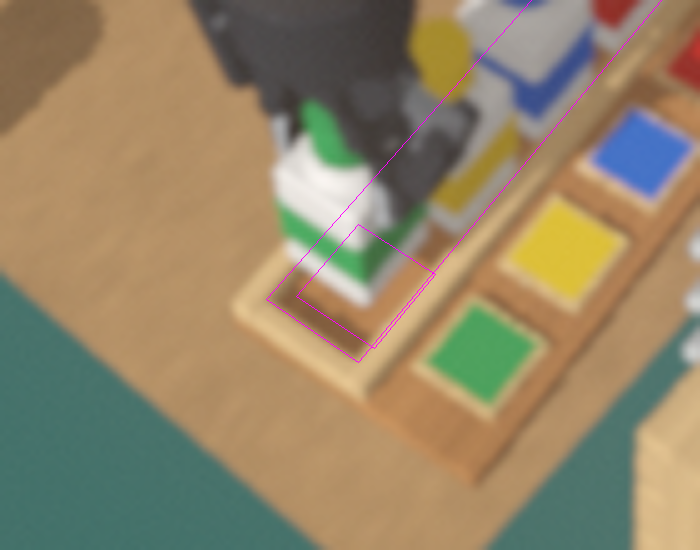

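The bottle is in line with its place, with its lower corner at (367,303), still about 30 mm above the floor.

Emit:
servo_tool(series=[{"travel":[0,0,1],"dr":[0,0,0],"jaw":0.5},{"travel":[0,0,1.8],"dr":[0,0,0],"jaw":0.5},{"travel":[0,0,2.5],"dr":[0,0,0],"jaw":0.5},{"travel":[0,0,2.9],"dr":[0,0,0],"jaw":0.5},{"travel":[0,0,2.9],"dr":[0,0,0],"jaw":0.5},{"travel":[0,0,2.9],"dr":[0,0,0],"jaw":0.5}])

```text
clock: 15.65
eef_pos: [628.7, -240.3, 85.2]
orientation: [0.001, 0.735, -0.678, 0.001]
contact_force: [0.5, 0.0, -2.1]
width: 0.525
grip_force: 62.2
```

Emit:
servo_tool(series=[{"travel":[0,0,0.15],"dr":[0,0,0],"jaw":0.5},{"travel":[0,0,0.25],"dr":[0,0,0],"jaw":0.5},{"travel":[0,0,0.25],"dr":[0,0,0],"jaw":0.5},{"travel":[0,0,0.25],"dr":[0,0,0],"jaw":0.5}])

```text
clock: 15.98
eef_pos: [629.0, -240.2, 83.3]
orientation: [0.0, 0.735, -0.678, 0.001]
contact_force: [0.3, -0.1, -2.1]
width: 0.521
grip_force: 62.2
```

Emit:
servo_tool(series=[{"travel":[0,0,0.15],"dr":[0,0,0],"jaw":0.5},{"travel":[0,0,0.2],"dr":[0,0,0],"jaw":0.5},{"travel":[0,0,0.2],"dr":[0,0,0],"jaw":0.5},{"travel":[0,0,0.2],"dr":[0,0,0],"jaw":0.5}])

```text
clock: 16.32
eef_pos: [628.9, -240.2, 81.1]
orientation: [0.0, 0.735, -0.678, 0.001]
contact_force: [-0.3, -0.1, -1.8]
width: 0.525
grip_force: 62.2
```

Emit:
servo_tool(series=[{"travel":[0,0,0.1],"dr":[0,0,0],"jaw":0.5},{"travel":[0,0,0.1],"dr":[0,0,0],"jaw":0.5},{"travel":[0,0,0.1],"dr":[0,0,0],"jaw":0.5}])

```text
clock: 16.57
eef_pos: [629.0, -240.3, 80.7]
orientation: [0.0, 0.735, -0.678, 0.001]
contact_force: [-2.0, -0.5, 3.1]
width: 0.528
grip_force: 62.7
```

Emit:
servo_tool(series=[{"travel":[0,0,0],"dr":[0,0,0],"jaw":0},{"travel":[0,0,0],"dr":[0,0,0],"jaw":-0.5},{"travel":[0,0,0],"dr":[0,0,0],"jaw":-1},{"travel":[0,0,0],"dr":[0,0,0],"jaw":-1},{"travel":[0,0,0],"dr":[0,0,0],"jaw":-1},{"travel":[0,0,0],"dr":[0,0,0],"jaw":-1},{"travel":[0,0,0],"dr":[0,0,0],"jaw":-1}])

```text
clock: 17.15
eef_pos: [628.9, -240.2, 80.0]
orientation: [0.0, 0.735, -0.678, 0.001]
contact_force: [-0.4, -0.1, 0.2]
width: 1.005
grip_force: 0.0
```

Emit:
servo_tool(series=[{"travel":[0,0,-2],"dr":[0,0,0],"jaw":-1},{"travel":[0,0,-5],"dr":[0,0,0],"jaw":-1},{"travel":[0,0,-9],"dr":[0,0,0],"jaw":-1},{"travel":[0,0,-13],"dr":[0,0,0],"jaw":-1},{"travel":[0,0,-16],"dr":[0,0,0],"jaw":-1},{"travel":[0,6,-16],"dr":[0,0,0],"jaw":-1},{"travel":[0,12,-16],"dr":[0,0,0],"jaw":-1},{"travel":[0,16,-16],"dr":[0,0,0],"jaw":-1},{"travel":[0,16,-16],"dr":[0,0,0],"jaw":-1}])

```text
clock: 17.9
eef_pos: [466.6, -252.8, 239.9]
orientation: [0.0, 0.735, -0.678, 0.001]
contact_force: [-0.1, -1.2, 0.6]
width: 1.0
grip_force: 0.0
```

```bash
python3 - <<'E'
from h import *
p,C,s=cur(); print(p)
S=imaging.get_image('scene'); T=imaging.get_image('top')
X=[628.6,-239,60]; us=proj(S,X)[0]; ms=bmask(S,us,26); print(ms.sum())
v,f=fitb([S],[ms],[628,-239,1.65,12],False); print(v,f)
c,q=np.cos(.082),np.sin(.082); d=v[:2]-[618.1,-111.4]; print('lane xy',c*d[0]+q*d[1],-q*d[0]+c*d[1])
g=lambda P:(lambda u:cv2.resize(P['pixels'][u[1]-45:u[1]+45,u[0]-45:u[0]+45],(400,400),interpolation=2))(proj(P,X)[0].astype(int))
cv2.imwrite('pics/e1.png',np.hstack([g(S),g(T)]))
E
```

```text
[ 466.63774209 -252.77648823  239.85213977]
1213
[ 623.66486626 -237.86984872    1.65565626    4.74718293] 0.30001454827602925
lane xy -4.8127419315956725 -126.50070310746221
```

View pics/e1.png

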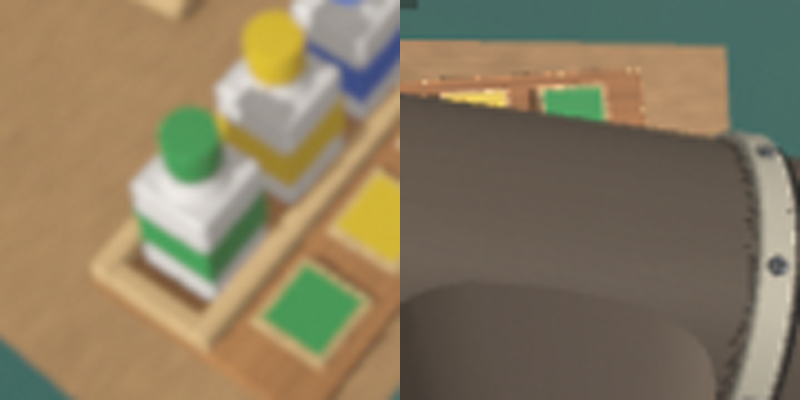

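The green bottle stands upright in the lane between the rails, in line with the green chip (bottle at about (200,210), chip at (315,310) in the left crop). The neighbouring bottles are where they were and the gripper is clear.

```bash
python3 -c "
from h import *
print(workorder.hand_in())"
```

```text
the job is handed in; nothing more can be done
None
```

The green bottle was stood on the open bench and let go, then set upright in the lane at the green chip and released. The job is handed in; no verdict came back. The last picture shows the bottle seated and in line; the numeric position check on it was unreliable (the yellow bottle got into the mask), so placement rests on that picture and the arm's release position.

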